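# Slide the ruler template out over the edge of the sewing table

### The arm

A 7-joint arm with a two-finger parallel gripper is mounted at the origin on the work surface. World frame = base frame: x ahead of the robot, y to its left, z up, the work surface at z = 0. Lengths are in m, angles in rad, forces in N, time in s.
With the tool pointing down it reaches from about 0.4 to 0.85 m from the base axis. Payload 10.4 kg.
Tool frame: the origin (TCP) lies between the finger pads; the fingertips stand 17 mm ahead of it and the grasp point (between the pads) lies 2 mm behind it; z points along the fingers, y is the line along which they close (so a half turn about z gives the same grasp; the last joint's range is limited). The gripper opens to 85 mm and grips with 20 to 120 N. Pads are 22 mm wide; open, the fingers measure 114 mm over their backs; the gripper's body (76 mm by 85 mm) begins 54 mm behind the grasp point. The pads swing forward as they close: fully open they stand 13 mm farther back than shut.
Start: joints at [-1.251, 0.332, -0.065, 1.46, 0.022, 1.35, -0.088], TCP at [0.21, 0.589, 0.248] pointing down, gripper open.
Joint ranges: [-2.6, 2.6], [-0.5, 2.12], [-1.47, 1.34], [0.16, 2.42], [-1.27, 4.41], [0.06, 2.06], [-2.6, 2.6]. Speed limits (rad/s): [2.22, 2.22, 2.79, 2.79, 3.14, 3.14, 3.14].

### API

Orientations are given as a unit quaternion [x, y, z, w].
In Python, from workcell import readout, imaging, manip gives the robot as it stands. The module is installed in compiled form; this text tells all that it offers.
- The arm moves only by the shell command python3 -m crank 'ROWS' [OPENING] [FORCE]. ROWS is JSON, a list of rows, each a list of 4 numbers: the shift along the tool's x, y, z as a fraction of full scale, then the turn about the tool's z as a fraction of full scale. In form: [[x, y, z, yaw], ...]. A call has 1 to 5 rows; each row is the pose to reach, as a shift and turn from the pose commanded when the call began, along the tool's axes at that moment; what a row does not reach only later rows make up. Full scale, the value 1, is 400 mm for a shift and 60 degrees for a turn. A row lasts 1/12 s, in which the tool goes at most 41.7 mm and 7.16 degrees, less where a joint would pass 70% of its speed; a pose out of reach is approached as far as the arm can. A call with a number of a shift or a turn outside -1 to 1 is refused whole. A call with a gripper value outside its range is refused whole. OPENING is the gripper command: -1 is shut, 1 is fully open, values between are in proportion, set as the call begins (- or left out, the last holds). The fingers move at their own pace and stop on an object; FORCE is the grip in N (left out, the last holds). Time passes only in rows, so rows that repeat a pose let the fingers close. It gives the time, the measured TCP pose, the force, the opening and the grip force at its end, in the units of the state.
- readout.get_obs(): the state, without advancing time (a new reading comes with each control period).
- imaging.camera(name): name is "scene" or "top" or "wrist"; returns a dict with "color" (400x640x3 uint8, red, green, blue), "fx", "fy", "cx", "cy" (pixels), "k1" (the pictures are not rectified: a ray, as slopes to the right and down, at radius r is drawn at 1 + k1 r^2 times it, then the intrinsics apply), "rvec" (rotation vector, rad) and "tvec" (3), from world to camera coordinates, as OpenCV has them. Camera axes: x right, y down, z forward; pixel columns grow to the right and rows downward; lengths in m; the calibration is good to about 2 mm. A picture is of the moment at which its call begins. There is no depth.
- manip.hand_in(): hands the job in; it is judged then, once.
The state is a dict: "clock": time; "joint_pos": joint angles; "joint_velocities": joint speeds; "tau": joint torques, N m; "position": TCP position; "ee_rot": TCP orientation; "ft_force": force on the tool from outside, world axes, zero at the start; "torque": the same for the moment, N m; "grip_width": opening from 0.0 (shut) to 1.0 (fully open); "grasp_force": force on a finger pad.
Only numpy, scipy, OpenCV 4.12 (cv2) and the standard library are available. Lean on these libraries where they do the work, as an engineer would, in place of code of your own. Each camera call takes 0.05 s, during which the arm holds its last target. There are 200 camera calls.

### The job

With your fingertips, slide the flat orange ruler template across the white extension table of the sewing machine until its dark cross line lies right over the table's front edge, with the ruler square to that edge, so that its end sticks out 40 mm and the quilter can take it from her seat. The ruler must stay flat on the table: do not lift it or tip it over the edge, and leave everything else where it is.

Things in the scene. Friction and masses are not known exactly. Their poses are not given: they have to be found in the camera images.
- ruler: flat orange acrylic plate, 100 mm wide (own x), 150 mm long (own y), 6 mm thick, 0.1 kg. Origin: centre of its underside, z up. A dark blue line 4 mm wide crosses it 40 mm from its +y end, the end to stick out; a 10 mm round white mark is near the -y end. Starts up to 0.35 rad off square. Slides on the table with friction about 0.3, less than under rubber fingertips pressing on it
- line (a point): the middle of the dark cross line on the ruler's upper face: in the ruler's frame at x 0, y +35 mm, z +6 mm; axes as the ruler's
- edge (a point): the middle of the front edge of the extension table, at the height of its upper face. x runs along the edge, y points level outwards, away from the sewing machine (the way the ruler is to stick out), z up
- machine: white sewing machine in a white extension table, all fixed. Origin on the work table below the middle of the front edge, axes as edge. The plate: level, 8 mm thick, upper face 75 mm above the work table, x -290 to +290, y 0 to -416 mm, thin legs, open below. Behind it (y below -380 mm) the machine, 325 mm high: pillar x -280 to -140, head x +30 to +150 mm, arm between
- circle: flat teal acrylic disc, a circle template, 80 mm across and 6 mm thick, loose on the extension table beside the ruler. Origin at the centre of its underside. Leave it alone
- spool_green: spool of bright green thread standing on the extension table, 36 mm across, 46 mm high, loose. Origin at the centre of its foot. Leave it alone
- spool_grey: spool of grey thread standing on the extension table, 36 mm across, 46 mm high, loose. Origin at the centre of its foot. Leave it alone
- pincushion: white pot with a dark green round pincushion in it, 64 mm across, 62 mm high with its pins, loose on the extension table towards the machine. Origin at the centre of its foot. Leave it alone
- cutter: rotary cutter with a yellow handle, 180 mm long and 45 mm high, lying on the green cutting mat on the work table. Origin under its middle. Leave it alone
- mug: pink travel mug with a handle, 88 mm across, 174 mm high, on the work table. Origin at the centre of its foot. Leave it alone
- tin: red tin, 156 mm across, 64 mm high, on the work table. Origin at the centre of its foot. Leave it alone

How it is judged:
At the end, for the whole second after the job is handed in: the middle of the ruler's dark line lies within 8 mm of the plane of the extension table's front edge, the ruler is within 0.1 rad of square to that edge, lies flat and still on the extension table within its width, and everything else is within 15 mm of where it stood (y of line in the frame of edge between -0.008 and 0.008 m and x of line in the frame of edge between -0.24 and 0.24 m and angle between the y axis of ruler and the y axis of machine, either way round below 0.1 rad and z of line in the frame of machine between 0.078 and 0.084 m and angle between ruler's own z axis and vertical below 0.03 rad and linear speed of ruler below 0.01 m/s and distance of each of circle, spool_green, spool_grey, pincushion, cutter, mug, tin from where it was at the start of the episode below 0.015 m); the robot touches nothing.
It fails at once if the ruler is lifted off the extension table (z of ruler in the frame of machine above 0.083 m).
It fails at once if the ruler is tipped (angle between ruler's own z axis and vertical above 0.15 rad).
It fails at once if the ruler falls off the extension table (z of ruler in the frame of machine below 0.06 m).
It fails at once if another thing is moved or knocked over (distance of any of circle, spool_green, spool_grey, pincushion, cutter, mug, tin from where it was at the start of the episode above 0.015 m).
It also fails if it takes over 35 s, if anything falls off the work surface, if the arm or the gripper's body presses on something with over 40 N, if the wrist force passes 120 N, or if a joint passes its speed limit or range.

## Working session

There is one attempt and no reset: what is moved stays moved. The work goes in short steps, Python scripts to look and compute and a shell command to move; the robot and the scene stay as the last step left them, time stands still between calls to the robot, and variables do not carry over. Pictures are saved under pics/ and viewed, at most 10 in all, crops included, and the job is handed in when it is done.

```bash
mkdir -p pics; cat > h.py <<'E'
import numpy as np, cv2
from workcell import readout, imaging, manip
def snap(n,f=None):
    c=imaging.camera(n)
    if f: cv2.imwrite('pics/'+f,c['color'][:,:,::-1])
    return c
def cast(c,uv,z):
    """pixels -> world points on plane z"""
    uv=np.atleast_2d(np.asarray(uv,float))
    d=np.c_[(uv[:,0]-c['cx'])/c['fx'],(uv[:,1]-c['cy'])/c['fy']]
    rd=np.linalg.norm(d,axis=1,keepdims=True); r=rd.copy()
    for _ in range(20): r=rd/(1+c['k1']*r*r)
    s=d/(1+c['k1']*r*r)
    R=cv2.Rodrigues(np.array(c['rvec'],float))[0]; t=np.array(c['tvec'],float).ravel()
    o=-R.T@t; w=np.c_[s,np.ones(len(s))]@R
    return o+w*((z-o[2])/w[:,2])[:,None]
E
python3 - <<'E'
from h import *
for n in('scene','top'): snap(n,n+'1.png')
o=readout.get_obs();print(o['clock'],o['position'],o['ee_rot'],o['ft_force'])
E
```

```text
0.1 [0.20998947 0.58832479 0.24759955] [ 1.70559883e-01  9.85347099e-01 -6.44601205e-04 -7.28045764e-05] [ 0.29448802  0.22271607 -0.26165805]
```

View pics/scene1.png

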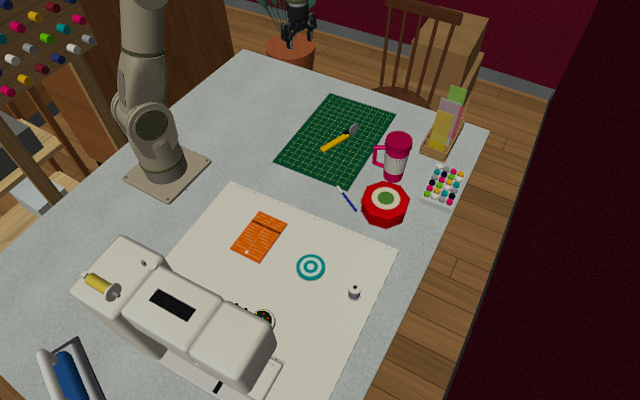

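View pics/top1.png

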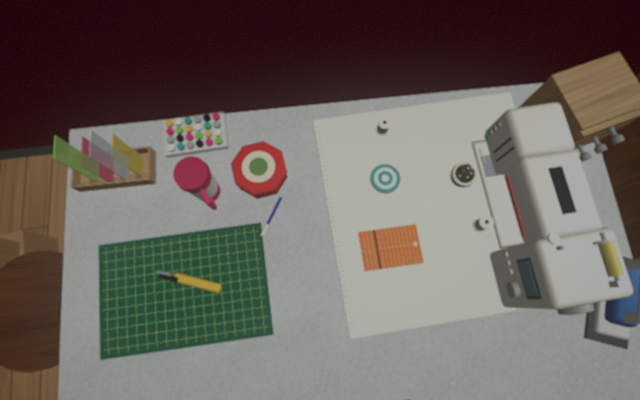

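The top view shows the ruler at about (391,247), with its dark line at (377,250). The plate's front edge runs from about (315,120) to (350,336), and the disc is at (385,178). Next I'll measure these.

```bash
cat >> h.py <<'E'
def orange(c):
    h=cv2.cvtColor(c['color'],cv2.COLOR_RGB2HSV)
    return cv2.inRange(h,(3,130,90),(17,255,255))
E
cat > meas.py <<'E'
from h import *
c=snap('top'); im=c['color'].astype(int)
# front edge: strongest change in (R-B) along rows
rows=[r for r in range(135,325,5)]; P=[]
for r in rows:
    xe=315+(r-120)*35/216
    xs=np.arange(int(xe)-14,int(xe)+15)
    s=cv2.GaussianBlur((im[:,:,0]-im[:,:,2]).astype(np.float32),(5,5),0)[r,xs]
    lo,hi=s[:6].mean(),s[-6:].mean(); k=np.argmax(s>(lo+hi)/2); P.append((xs[k]-(s[k]-(lo+hi)/2)/(s[k]-s[k-1]),r))
W=cast(c,P,0.075)[:,:2]
vx,vy,x0,y0=cv2.fitLine(W.astype(np.float32),cv2.DIST_HUBER,0,.01,.01).ravel()
d=np.array([vx,vy]);p0=np.array([x0,y0]); n=np.array([-d[1],d[0]])
print('edge p',p0,'dir',d,'resid',np.abs((W-p0)@n).max())
m=cv2.morphologyEx(orange(c),cv2.MORPH_CLOSE,np.ones((9,9)))
cs=max(cv2.findContours(m,0,2)[0],key=cv2.contourArea)
R=cast(c,cs[:,0],0.081)[:,:2]
(cc,sz,a)=cv2.minAreaRect((R*1000).astype(np.float32)); b=cv2.boxPoints((cc,sz,a))/1000
print('ruler c',cc,sz,a); print(b)
h=cv2.cvtColor(c['color'],cv2.COLOR_RGB2HSV)
x,y,w,hh=cv2.boundingRect(cs)
dark=(im.sum(2)<230)&(m>0); v,u=np.nonzero(dark); 
L=cast(c,np.c_[u,v],0.081)[:,:2]; print('line',L.mean(0),len(L))
t=cv2.inRange(h,(75,80,40),(100,255,220)); t=cv2.morphologyEx(t,cv2.MORPH_CLOSE,np.ones((3,3)))
k=[q for q in cv2.findContours(t,0,2)[0] if 200<cv2.contourArea(q)<2000 and q[:,0,0].min()>350]
for q in k:
    D=cast(c,q[:,0],0.081); print('disc',cv2.minEnclosingCircle((D[:,:2]*1000).astype(np.float32)))
print('spools/px', cast(c,[(384,127),(483,224),(462,175)],.1))
E
python3 meas.py
```

```text
edge p [0.5860394  0.04543816] dir [0.99882865 0.04838789] resid 0.0005351007928256423
ruler c (488.4610900878906, -99.32056427001953) (95.02120208740234, 145.15353393554688) 1.6526622772216797
[[ 0.4388771  -0.02814421]
 [ 0.44306338 -0.17323737]
 [ 0.53804505 -0.17049691]
 [ 0.5338588  -0.02540376]]
line [0.36959552 0.8300043 ] 13
disc ((670.048095703125, -112.7540512084961), 37.75878143310547)
spools/px [[ 0.80619861 -0.1288115   0.1       ]
 [ 0.51766084 -0.33816003  0.1       ]
 [ 0.65090239 -0.31071279  0.1       ]]
```

The ruler is already nearly square to the edge (about 0.02 rad off). It needs to go about 105 mm towards +y. I'll travel at height with the gripper half open for a two-point press.

```bash
cat > goto.py <<'E'
import sys
from h import *
from scipy.spatial.transform import Rotation as Ro
o=readout.get_obs(); R=Ro.from_quat(o['ee_rot']).as_matrix()
t=np.array([float(a) for a in sys.argv[1:4]]); ty=np.array([.9988,.0484,0])
b=R.T@ty; print('t',o['clock'],'pos',o['position'],'F',o['ft_force'],'w',o['grip_width'])
print('rows x,y,z',R.T@(t-o['position'])/.4,'yaw',np.degrees(np.arctan2(-b[0],b[1]))/60)
E
python3 -m crank '[[-0.31,-0.35,0,0.5],[-0.31,-0.35,0,0.5],[-0.31,-0.35,0,0.5],[-0.31,-0.35,0,0.5],[-0.31,-0.35,0,0.5]]' 0
python3 goto.py 0.488 -0.105 0.2
```

```text
clock: 0.57
position: [0.2822, 0.4106, 0.2482]
ee_rot: [0.425, 0.905, -0.0, 0.0]
ft_force: [2.2, 0.8, 1.0]
grip_width: 0.503
grasp_force: 0.0
t 0.5667 pos [0.2821712  0.41057055 0.24822675] F [2.23285941 0.82349799 0.95248368] w 0.5031317713764681
rows x,y,z [-1.32056893 -0.42644364  0.12204701] yaw 0.6147632202025736
```

```bash

python3 -m crank '[[-0.49,-0.16,0,0.5],[-0.49,-0.16,0,0.5],[-0.49,-0.16,0,0.5],[-0.49,-0.16,0,0.5],[-0.49,-0.16,0,0.5]]' >/dev/null
python3 goto.py 0.488 -0.105 0.2
```

```text
t 0.9833 pos [0.3582629  0.22203077 0.24825168] F [ 1.70741294 -0.01432064  0.2096935 ] w 0.5006505106230883
rows x,y,z [-0.86120259  0.17902516  0.12025707] yaw 0.1186768831300072
```

```bash

python3 -m crank '[[-0.48,0.1,0.05,0.12],[-0.48,0.1,0.05,0.12],[-0.48,0.1,0.05,0.12],[-0.48,0.1,0.05,0.12],[-0.48,0.1,0.05,0.12]]' >/dev/null
python3 goto.py 0.488 -0.105 0.2
```

```text
t 1.4 pos [0.43225608 0.03904622 0.22811357] F [ 0.8304856  -0.04205209 -0.83880785] w 0.5028293399747988
rows x,y,z [-0.3669623   0.12018086  0.07028102] yaw 0.004067203832711784
```

```bash

python3 -m crank '[[-0.38,0.12,0.07,0],[-0.38,0.12,0.07,0],[-0.38,0.12,0.07,0],[-0.38,0.12,0.07,0],[-0.38,0.12,0.07,0]]' >/dev/null
python3 goto.py 0.488 -0.105 0.12; python3 -c "
from h import *
snap('wrist','w1.png')"
```

```text
t 1.8167 pos [ 0.48828342 -0.11338656  0.19940022] F [-1.16108734 -0.03221352  0.20414844] w 0.4963628926947292
rows x,y,z [0.02165842 0.0004276  0.19842704] yaw -0.0006864513439739389
```

View pics/w1.png

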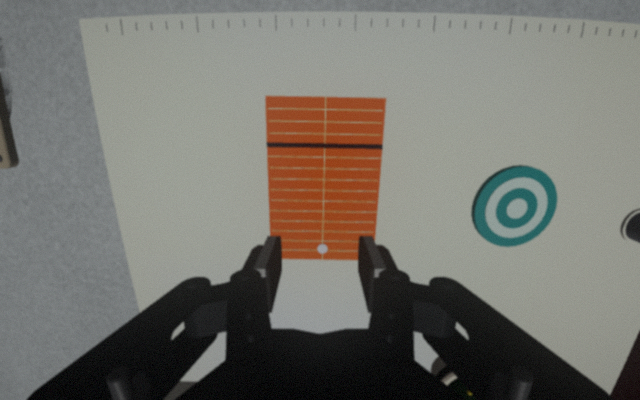

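The wrist view shows the ruler centred between the fingers. Its dark line runs from (268,145) to (381,147), the white mark is at (322,249), and the front edge is at row 15 to 20. I'll compute the remaining travel from this view.

```bash
cat > wm.py <<'E'
from h import *
c=snap('wrist'); im=c['color'].astype(np.float32)
g=cv2.GaussianBlur(im,(3,3),0)
m=cv2.morphologyEx(orange(c),cv2.MORPH_CLOSE,np.ones((15,15)))
cs=max(cv2.findContours(m,0,2)[0],key=cv2.contourArea); x,y,w,h=cv2.boundingRect(cs)
dark=((im.sum(2)<150)&(cv2.erode(m,np.ones((3,3)))>0)).astype(np.uint8)
n,lab,st,ce=cv2.connectedComponentsWithStats(dark)
k=max(range(1,n),key=lambda i:st[i,2]/(st[i,3]+3)); v,u=np.nonzero(lab==k)
L=cast(c,np.c_[u,v],.081)[:,:2]; lx,ly,l0,l1=cv2.fitLine(L.astype(np.float32),2,0,.01,.01).ravel()
if lx<0: lx,ly=-lx,-ly
print('line px',st[k],'mid',(L.min(0)+L.max(0))/2,'angle',np.arctan2(ly,lx))
# front edge: first row (from top) where colour turns from grey to cream, per column
P=[];s=g[:,:,0]-g[:,:,2]
import sys; lim=int(sys.argv[1]) if len(sys.argv)>1 else 80
for col in list(range(110,x-8,4))+list(range(x+w+8,600,4)):
    q=s[:lim,col]; d=np.diff(cv2.GaussianBlur(q.reshape(-1,1),(1,5),0).ravel()); r=np.argmax(d)
    P.append((col,r+.5))
E=cast(c,P,.075)[:,:2]; vx,vy,x0,y0=cv2.fitLine(E.astype(np.float32),cv2.DIST_WELSCH,0,.003,.01).ravel()
if vx<0: vx,vy=-vx,-vy
res=np.abs((E-[x0,y0])@[-vy,vx]); print('edge',x0,y0,'angle',np.arctan2(vy,vx),'med res',np.median(res),'px',P[::25])
mid=np.array([l0,l1]); print('y of line in edge',(mid-[x0,y0])@[-vy,vx],'rel angle',np.arctan2(ly,lx)-np.arctan2(vy,vx))
E
python3 wm.py 60
```

```text
line px [269 147 112   6 387] mid [ 0.48968141 -0.06696477] angle 0.0304457
edge 0.5423367 0.04112635 angle 0.048280258 med res 0.0002100584504624984 px [(110, np.float64(20.5)), (210, np.float64(16.5)), (442, np.float64(17.5)), (542, np.float64(21.5))]
y of line in edge -0.105420135 rel angle -0.017834557
```

```bash

python3 -m crank '[[0.015,0,0.1,0],[0.015,0,0.18,0],[0.015,0,0.22,0],[0.015,0,0.24,0],[0.015,0,0.24,0]]'
python3 -m crank '[[0,0,0.005,0],[0,0,0.01,0],[0,0,0.01,0]]'
```

```text
clock: 2.33
position: [0.4869, -0.0992, 0.1031]
ee_rot: [0.687, 0.727, -0.001, -0.001]
ft_force: [-0.3, 0.2, 0.5]
grip_width: 0.498
grasp_force: 0.0
clock: 2.58
position: [0.4885, -0.1002, 0.1011]
ee_rot: [0.687, 0.726, 0.001, 0.0]
ft_force: [-0.4, 0.7, -0.1]
grip_width: 0.5
grasp_force: 0.0
```

```bash

python3 -m crank '[[0,0,0.005,0],[0,0,0.01,0],[0,0,0.01,0]]' | sed -n '2p;4p'
python3 -m crank '[[0,0,0.005,0],[0,0,0.005,0]]' | sed -n '2p;4p'
python3 -m crank '[[0,0,0.005,0],[0,0,0.005,0]]'| sed -n '2p;4p'
```

```text
position: [0.4879, -0.1004, 0.0963]
ft_force: [0.3, -0.6, -0.6]
position: [0.489, -0.1006, 0.0961]
ft_force: [-5.6, 1.2, 23.0]
position: [0.4902, -0.1008, 0.096]
ft_force: [-10.1, 2.6, 45.1]
```

```bash

python3 -m crank '[[0,0,-0.004,0],[0.03,0,-0.004,-0.005],[0.06,0,-0.004,-0.01],[0.09,0,-0.004,-0.017],[0.12,0,-0.004,-0.017]]' 
python3 -m crank '[[0.02,0,0,0],[0.04,0,0,0],[0.06,0,0,0],[0.06,0,0,0]]' | sed -n '2p;4p'
python3 wm.py 140; python3 -c "
from h import *
snap('wrist','w2.png')"
```

```text
clock: 3.58
position: [0.4876, -0.0535, 0.0962]
ee_rot: [0.681, 0.732, 0.002, 0.002]
ft_force: [0.5, -4.4, 18.7]
grip_width: 0.501
grasp_force: 9.4
position: [0.4859, -0.0279, 0.0962]
ft_force: [0.9, 2.3, 18.8]
line px [257 195 110  40 660] mid [ 0.48032034 -0.00840808] angle -0.28051847
edge 0.48059636 0.037944157 angle 0.048569854 med res 0.00013015253962936365 px [(110, np.float64(123.5)), (210, np.float64(124.5)), (553, np.float64(135.5))]
y of line in edge -0.046306543 rel angle -0.32908833
```

View pics/w2.png

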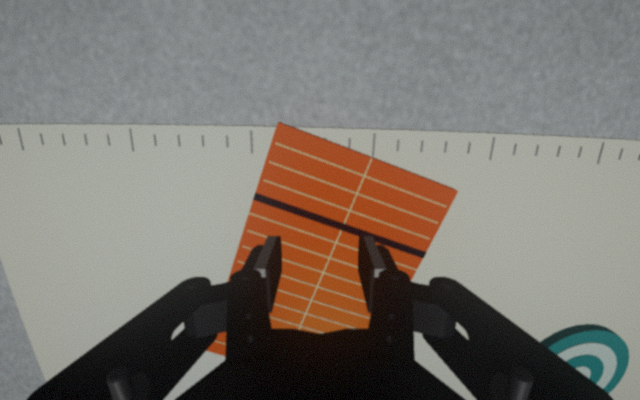

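The ruler slewed about 0.33 rad: its dark line now runs from (256,197) to (425,254). That suggests the two fingers press unevenly. I'll check the moment and the tool tilt before correcting.

```bash
python3 - <<'E'
from h import *
from scipy.spatial.transform import Rotation as Ro
o=readout.get_obs(); R=Ro.from_quat(o['ee_rot']).as_matrix()
print(o['clock'],'F tool',R.T@o['ft_force'],'M tool',R.T@o['torque'],'tool z',R[:,2],o['position'],o['grasp_force'],R[:,1])
E
```

```text
4.0167 F tool [  3.83944329   0.46066466 -19.81579086] M tool [0.41643301 0.49720811 0.09008683] tool z [ 0.00484347  0.00155484 -0.99998706] [ 0.48583908 -0.0279527   0.09615756] 9.901864640414715 [0.99729963 0.07327343 0.00494438]
```

The full load is on the left finger, 25 mm to one side, which explains the slew. I'll lift, shut the gripper so the contact is central, and look again.

```bash

python3 -m crank '[[0,0,-0.02,0],[0,0,-0.06,0],[-0.06,0,-0.16,0],[-0.12,0,-0.24,0],[-0.12,0,-0.24,0]]' -1
python3 -m crank '[[0,0,0,0],[0,0,0,0],[0,0,0,0]]' >/dev/null
python3 wm.py 75; python3 meas.py; python3 -c "
from h import *
snap('wrist','w3.png')"
```

```text
clock: 4.43
position: [0.4892, -0.0813, 0.1955]
ee_rot: [0.683, 0.731, 0.003, 0.003]
ft_force: [0.4, -1.2, 0.7]
grip_width: -0.001
grasp_force: 0.0
line px [284 106 108  45 447] mid [ 0.4967065  -0.01316076] angle -0.28312647
edge 0.46058464 0.03700712 angle 0.049436107 med res 0.00017153608271263616 px [(110, np.float64(57.5)), (210, np.float64(58.5)), (495, np.float64(67.5)), (595, np.float64(72.5))]
y of line in edge -0.051797695 rel angle -0.33256257
edge p [0.57066363 0.04454289] dir [0.99882156 0.04853368] resid 0.026776698770416045
ruler c (484.5223693847656, -45.35235595703125) (146.30145263671875, 95.16339111328125) 73.76195526123047
[[ 0.41838375 -0.10227976]
 [ 0.5097509  -0.12889017]
 [ 0.550661    0.01157505]
 [ 0.45929384  0.03818545]]
line [0.35042638 0.53116994] 3
spools/px [[ 0.80619861 -0.1288115   0.1       ]
 [ 0.51766084 -0.33816003  0.1       ]
 [ 0.65090239 -0.31071279  0.1       ]]
```

View pics/w3.png

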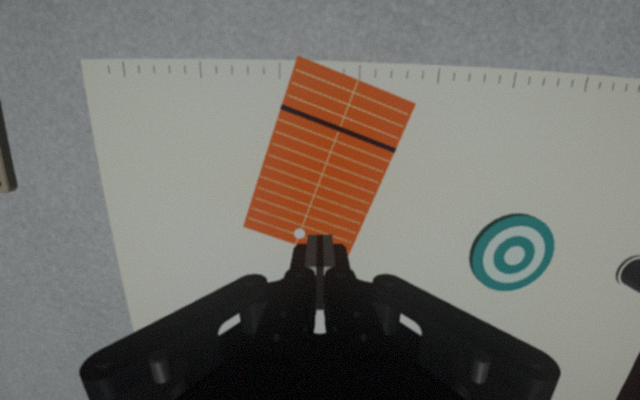

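The ruler's centre is at about (0.487,-0.047), turned -0.33 rad, with its line 52 mm short of the edge. I'll press on its right half and drag outwards while yawing CCW, which mirrors the slew.

```bash
python3 goto.py 0.516 -0.053 0.108
```

```text
t 4.8333 pos [ 0.48635028 -0.07574286  0.18883369] F [1.22890453 0.76723073 0.82017483] w -0.0010258336406693868
rows x,y,z [0.05123736 0.07852154 0.20192642] yaw 0.024497702600851476
```

```bash

python3 -m crank '[[0.05,0.08,0.05,0.024],[0.05,0.08,0.14,0.024],[0.05,0.08,0.19,0.024],[0.05,0.08,0.2,0.024],[0.05,0.08,0.2,0.024]]' >/dev/null
python3 -m crank '[[0,0,0.01,0],[0,0,0.015,0],[0,0,0.015,0]]' | sed -n '2p;4p'
python3 -m crank '[[0,0,0.005,0],[0,0,0.005,0]]' | sed -n '2p;4p'
```

```text
position: [0.5178, -0.0542, 0.1046]
ft_force: [0.0, -0.4, -0.4]
position: [0.5176, -0.0541, 0.1023]
ft_force: [0.5, -0.2, -0.5]
```

```bash

python3 -m crank '[[0,0,0.005,0],[0,0,0.005,0]]' | sed -n '2p;4p'
python3 -m crank '[[0,0,0.005,0],[0,0,0.005,0]]' | sed -n '2p;4p'
python3 -m crank '[[0,0,0.004,0],[0,0,0.004,0]]' | sed -n '2p;4p'
```

```text
position: [0.5173, -0.0541, 0.0998]
ft_force: [-0.6, -0.5, -0.7]
position: [0.5177, -0.0542, 0.0982]
ft_force: [0.1, 0.0, 2.6]
position: [0.5186, -0.0543, 0.0981]
ft_force: [-5.0, 0.1, 21.7]
```

Contact at 20 N. Now a first drag of 30 mm with CCW yaw.

```bash

python3 -m crank '[[0.015,0,0,-0.03],[0.03,0,0,-0.06],[0.05,0,0,-0.1],[0.075,0,0,-0.15],[0.075,0,0,-0.15]]' | sed -n '2p;4p'
python3 - <<'E'
from h import *
snap('wrist','w4.png')
E
python3 wm.py 175; python3 meas.py | sed -n '2,6p'
```

```text
position: [0.518, -0.0232, 0.0981]
ft_force: [0.8, 3.4, 14.3]
line px [ 192  145  178   61 1137] mid [0.4902199  0.01324659] angle -0.10704116
edge 0.5474774 0.04131717 angle 0.0499427 med res 0.00019919917167312526 px [(110, np.float64(98.5)), (464, np.float64(155.5)), (564, np.float64(172.5))]
y of line in edge -0.024901569 rel angle -0.15698385
ruler c (488.012451171875, 22.20848846435547) (62.45917510986328, 93.0535659790039) 83.75447082519531
[[ 0.4383644  -0.00377413]
 [ 0.5308656  -0.01389736]
 [ 0.53766054  0.0481911 ]
 [ 0.44515932  0.05831434]]
```

View pics/w4.png

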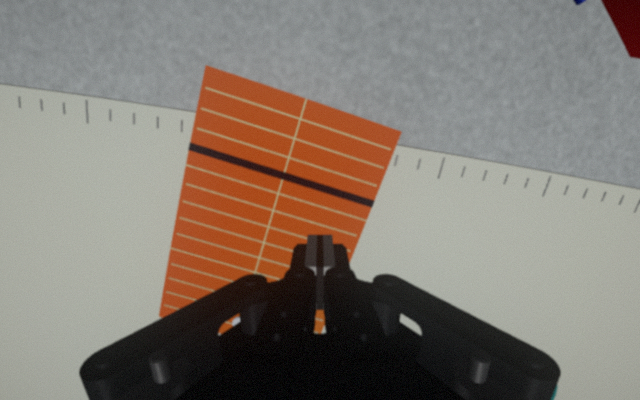

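It behaves as planned: 25 mm and 0.157 rad remain. The dark line is at (192,147) to (370,203). I'll repeat about the same stroke.

```bash

python3 -m crank '[[0.015,0.002,0,-0.03],[0.03,0.005,0,-0.06],[0.045,0.007,0,-0.1],[0.063,0.01,0,-0.14],[0.063,0.01,0,-0.14]]' | sed -n '2p;4p'
python3 wm.py 230
```

```text
position: [0.5167, 0.0019, 0.0981]
ft_force: [-0.5, 1.9, 13.9]
line px [ 191  145  178   60 1121] mid [0.48318158 0.03371149] angle 0.048222564
edge 0.51261926 0.05889169 angle 0.21987578 med res 0.03081649084125413 px [(110, np.float64(109.5)), (463, np.float64(219.5)), (563, np.float64(47.5))]
y of line in edge -0.017983595 rel angle -0.17165321
```

The ruler is square now, using the edge line measured earlier, and about 4 mm short. One small stroke, then lift and verify.

```bash

python3 -m crank '[[0.005,0.002,0,0],[0.011,0.003,0,0],[0.011,0.003,0,0]]' | sed -n '2p;4p'
python3 -m crank '[[0,0,-0.01,0],[0,0,-0.03,0],[0,0,-0.1,0],[-0.05,0,-0.2,0],[-0.1,0,-0.24,0]]' | sed -n '2p;4p'
python3 -m crank '[[0,0,0,0.25],[0,0,0,0.25],[0,0,0,0.25]]' | sed -n '2p;4p'
python3 wm.py 110; python3 meas.py | head -2; python3 -c "
from h import *
snap('wrist','w5.png')"
```

```text
position: [0.5164, 0.0054, 0.0981]
ft_force: [0.7, -1.5, 14.9]
position: [0.5289, -0.0311, 0.1959]
ft_force: [2.3, -0.4, 0.9]
position: [0.5281, -0.032, 0.1928]
ft_force: [0.6, -0.0, -0.7]
line px [213 113 118   5 448] mid [0.48236557 0.03673977] angle 0.06366525
edge 0.6062815 0.10914079 angle 0.26841512 med res 0.012003362943390142 px [(110, np.float64(107.5)), (350, np.float64(67.5)), (450, np.float64(79.5)), (550, np.float64(7.5))]
y of line in edge -0.037193727 rel angle -0.20474988
edge p [0.586046  0.0454983] dir [0.9988758  0.04740405] resid 0.03698760200985868
ruler c (481.8175048828125, 17.58019256591797) (95.32362365722656, 117.80110931396484) 3.6714377403259277
```

View pics/w5.png

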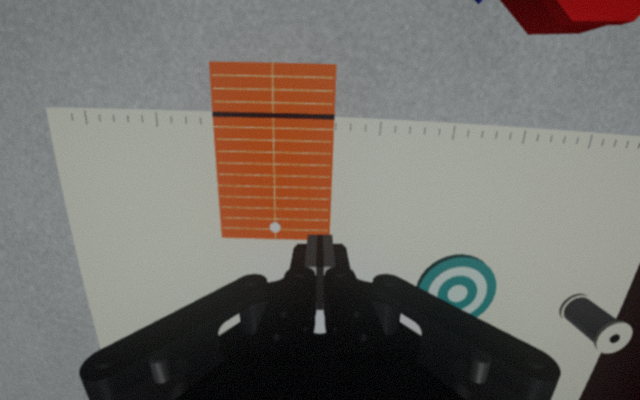

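The picture shows the dark line at (213,114) to (333,117), lying on the front edge at about (205,113) to (340,120). That is roughly -1.5 mm and 0.015 rad, and the arm is clear, so I'm handing in.

```bash
python3 -m crank '[[0,0,-0.05,0],[0,0,-0.05,0],[0,0,-0.05,0]]' | head -1; python3 -c "
from h import *
print(manip.hand_in())"
```

```text
clock: 8.52
the job is handed in; nothing more can be done
None
```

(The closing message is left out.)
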